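# Set the stepped attenuator to its third click and start the test tone

### The arm

A 6-joint arm with a two-finger parallel gripper is mounted at the origin on the work surface. World frame = base frame: x ahead of the robot, y to its left, z up, the work surface at z = 0. Lengths are in m, angles in rad, forces in N, time in s.
With the tool pointing down it reaches from about 0.25 to 0.775 m from the base axis. Payload 8.9 kg.
Tool frame: the origin (TCP) lies between the finger pads; the fingertips stand tips_ahead ahead of it and the grasp point (between the pads) lies 8 mm behind it (tips_ahead is the distance from the TCP to the fingertips, in m); z points along the fingers, y is the line along which they close (so a half turn about z gives the same grasp; the last joint's range is limited). The gripper opens to 85 mm and grips with 20 to 120 N. Pads are 22 mm wide; open, the fingers measure 114 mm over their backs; the gripper's body (76 mm by 85 mm) begins 54 mm behind the grasp point. The pads swing forward as they close: fully open they stand 13 mm farther back than shut.
Start: joints at [1.061, 0.291, -0.153, 1.127, 0, 1.431], TCP at [0.19, 0.489, 0.242] pointing down, gripper open.
Joint ranges: [-2.52, 2.52], [-0.91, 1.74], [-1.3, 1.37], [-1.96, 2.02], [-1.52, 1.47], [-3.14, 3.14]. Speed limits (rad/s): [2.22, 2.22, 2.79, 3.14, 3.14, 3.14].

### API

Orientations are given as a rotation vector (axis times angle).
In Python, from cell import state, capture, hand_in, masks_of, tips_ahead gives the robot as it stands.
- The arm moves only by the tool drive_tool, never from a script. Its argument "steps" is a list of rows, each a list of 7 numbers: the shift along the tool's x, y, z each as a share of 150 mm, from -1 to 1, then the turn, a rotation vector about the tool's x, y, z each as a share of 180 degrees, from -1 to 1, then the closure, from -1 (fully open) to 1 (shut). A call has 1 to 5 rows; each row is the pose to reach, as a shift and turn from the pose commanded when the call began, along the tool's axes at that moment, turning the shorter way round; what a row does not reach only later rows make up. A row lasts 1/8 s, in which the tool goes at most 62.5 mm and 10.7 degrees, less where a joint would pass 70% of its speed; a pose out of reach is approached as far as the arm can. A call with a number of a shift or a turn outside -1 to 1 is refused whole. A call with a gripper value outside its range is refused whole. The fingers move at their own pace and stop on an object; "squeeze" is the grip in N (left out, the last holds). Time passes only in rows, so rows that repeat a pose let the fingers close. It gives the time, the measured TCP pose, the force, the opening and the grip force at its end, in the units of the state.
- state(): the state, without advancing time (a new reading comes with each control period).
- capture(name): name is "scene" or "top"; returns a dict with "frame" (400x640x3 uint8, red, green, blue), "camera_matrix" (3x3 intrinsics, pixels), "cam_to_world" (4x4, takes a point from camera to world coordinates). Camera axes: x right, y up, looking along -z (the intrinsics and any distortion apply to the point x, -y, -z); pixel columns grow to the right and rows downward; lengths in m; the calibration is good to about 2 mm. A picture is of the moment at which its call begins. There is no depth.
- hand_in(): hands the job in; it is judged then, once.
Trained networks look in the newest picture that a camera, given by its name, has taken for a name from the list of things; names that differ only in an ending like _2 or _b are one class to them, and where a whole thing is asked for, a point or a joint stands for the part that bears it (a point fixed in the world has none). Each returns a list of dicts, best first, with "score" (0 to 1); they miss things now and then, are a little off and sometimes report something else, mostly with a low value. They report only what shows in the picture. A call takes as long as a camera call.
- masks_of(camera, query): "region" (400x640 bool, what is visible of it) and "rect" ([left, top, width, height] in pixels, round what is visible of it).
The state is a dict: "t": time; "joint_pos": joint angles; "joint_vel": joint speeds; "joint_efforts": joint torques, N m; "position": TCP position; "tool_rot": TCP orientation; "force": force on the tool from outside, world axes, zero at the start; "ft_torque": the same for the moment, N m; "finger_gap": finger opening in m; "finger_force": force on a finger pad.
Only numpy, scipy, OpenCV 4.12 (cv2) and the standard library are available. Lean on these libraries where they do the work, as an engineer would, in place of code of your own. Each camera call takes 0.05 s, during which the arm holds its last target. There are 200 camera calls.

### The job

The white attenuator knob on the grey bench amplifier was left at an unknown click. Push it with the fingertips back to its stop at the red-dot end, then push it towards the green button, counting clicks, and leave it resting in the third click without ever going past that click; only then press the green button well down and let it go. Just push: do not pinch the knob, do not lift or shove the amplifier, leave the other parts on the bench and on the amplifier where they are, and finish clear of everything.

Things in the scene. Friction and masses are not known exactly. Their poses are not given: they have to be found in the camera images.
- amp: Grey steel bench amplifier with walnut ends, 174 (x) x 260 (y) x 80 mm high, about 3 kg, loose on rubber feet (slides if shoved with over about 12 N). Origin: centre of its underside; z up, x to its back, y along the knob's slide. On its flat top, on the line x = -30 mm: the white knob, stop and red-dot end towards -y; the green button at y = +90 mm.
- lever (a joint): Knob's slide in m: 0 at the stop, growing along amplifier +y to 0.080. Sprung clicks every 16 mm: first 0.016, second 0.032, third 0.048 and so on; 0 is also a rest (not counted). Crests half-way between (0.008, 0.024, ...): 2 to 3 mm past one, the knob snaps into the next click and stays. Leaving a click takes about 4 N. Starts in the first or second click.
- lever_knob (a point): Centre of the white knob, an upright block 24 (amplifier x) x 14 (amplifier y, slide direction) x 34 mm high, its top 40 mm and this point 23 mm above the amplifier's top (103 mm above the bench). At slide 0 it is at amplifier x = -30, y = -55 mm. A red dot on the case, 30 mm in front of the slide line, marks the stop end. The case top is bare around the knob.
- face_stop: The half of the knob (7 mm thick along the slide) whose face looks to the stop end; origin: centre of its underside.
- face_button: The half of the knob (7 mm thick along the slide) whose face looks to the green button; origin: centre of its underside. Pressing both halves at once counts as pinching.
- start (a joint): Travel of the green push button in m, 0 up, 0.006 fully down; spring-returned, about 5 N when fully down.
- start_top (a point): Centre of the green button's top face, 28 mm in diameter, 22 mm above the amplifier's top (102 mm above the bench) when up; pressed straight down. Its black housing is 44 mm in diameter and 12 mm high.
- collar: Loose nickel tone-arm collar, a ring 42 mm outside, 24 mm high, standing on the back part of the amplifier's top; origin: centre of its underside. Bystander.
- soundbox: Loose black bakelite soundbox, a disc 62 mm in diameter, 35 mm high with its boss, on the bench beside the amplifier's stop end; origin: centre of its underside. Bystander.
- elbow: Loose brass horn elbow, a bent tube 44 mm in diameter with 75 mm arms, lying on the bench beside the amplifier's button end; origin: under the corner of its bend, on the bench. Bystander.
- key_front: Loose steel winding key 93 mm long, 10 mm thick, lying in front of the amplifier; origin: under the middle of its shaft. Bystander.
- key_back: Loose steel winding key 103 mm long, 10 mm thick, lying behind the amplifier; origin: under the middle of its shaft. Bystander.

How it is judged:
On the way, in this order (a step that is already met when the one before it is completed fails the run):
1. the knob is back at its stop (value of joint lever below 0.003 m), for 0.15 s.
2. the knob rests in the third click (value of joint lever between 0.0445 and 0.0515 m), for 0.3 s.
3. the green button is pressed well down with the knob in the third click (all of step 2 and value of joint start above 0.0042 m), for 0.03 s.
At the end, for the whole second after the job is handed in: The knob rests in the third click (0.048 m, within 3.5 mm), the green button has come up again, the amplifier is within 25 mm of where it stood and upright, and the bystanders are within 25 mm of where they were (the collar 40 mm, as it rides on the amplifier) (all of step 2 and velocity of joint lever between -0.005 and 0.005 m/s and value of joint start below 0.0015 m and distance of amp from where it was at the start of the episode below 0.025 m and angle between amp's own z axis and vertical below 0.05 rad and not (distance of collar from where it was at the start of the episode above 0.04 m) and not (distance of soundbox from where it was at the start of the episode above 0.025 m) and not (distance of elbow from where it was at the start of the episode above 0.025 m) and not (distance of key_front from where it was at the start of the episode above 0.025 m) and not (distance of key_back from where it was at the start of the episode above 0.025 m)); the robot touches nothing.
It fails at once if the knob goes past the third click (value of joint lever above 0.0555 m).
It fails at once if the green button is pressed while the knob is not in the third click (value of joint start above 0.003 m and not (value of joint lever between 0.0445 and 0.0515 m)).
It fails at once if the knob is pinched from both sides (contact force between the fingers and face_stop above 2 N and contact force between the fingers and face_button above 2 N).
It fails at once if the amplifier is lifted, tipped or shoved (25 mm) (height (world z) of amp above 0.006 m or angle between amp's own z axis and vertical above 0.06 rad or distance of amp from where it was at the start of the episode above 0.025 m).
It fails at once if a bystander is moved (25 mm; the collar 40 mm) or lifted (distance of collar from where it was at the start of the episode above 0.04 m or distance of any of soundbox, elbow, key_front, key_back from where it was at the start of the episode above 0.025 m or height (world z) of collar above 0.1 m or height (world z) of any of soundbox, elbow, key_front, key_back above 0.02 m).
It also fails if it takes over 51 s, if anything falls off the work surface, if the arm or the gripper's body presses on something with over 40 N, if the wrist force passes 120 N, or if a joint passes its speed limit or range.

## Working session

There is one attempt and no reset: what is moved stays moved. The work goes in short steps, Python scripts to look and compute and a tool call to move; the robot and the scene stay as the last step left them, time stands still between calls to the robot, and variables do not carry over. Pictures are saved under pics/ and viewed, at most 10 in all, crops included, and the job is handed in when it is done.

Besides the shell and the picture viewer there is one more tool, called after "Call:" by a JSON object that holds its "fn" and its "kwargs". drive_tool: Moves the arm, as the interface text tells. Its arguments: {"type":"object","properties":{"steps":{"type":"array"},"squeeze":{"type":"number"}},"required":["steps"]}

```bash
mkdir -p pics; ls; python3 - <<'E'
from cell import *
import cv2,numpy as np
print(state(),tips_ahead)
for n in("scene","top"):
    c=capture(n);cv2.imwrite(f"pics/{n}0.png",c["frame"][:,:,::-1])
    print(n,c["camera_matrix"].tolist(),np.round(c["cam_to_world"],4).tolist(),c.keys())
    for q in("amp","lever_knob","start_top","collar","soundbox","elbow","key_front","key_back"):
        m=masks_of(n,q);print(q,[(round(float(d["score"]),2),list(map(int,d["rect"]))) for d in m[:2]])
E
```

```text
pics
{'t': 0.0, 'joint_pos': array([ 1.06072207e+00,  2.91263137e-01, -1.54120725e-01,  1.12671218e+00,
        2.75662521e-07,  1.43151894e+00]), 'joint_vel': array([ 0.00018729,  0.00029159, -0.00023843,  0.00038578, -0.00281307,
        0.00067609]), 'joint_efforts': array([-1.68717534e-04, -5.37144399e+01,  3.31367648e+01,  1.59910962e-02,
       -3.15582392e-04,  1.64651908e-05]), 'position': array([0.19001335, 0.48895072, 0.2417433 ]), 'tool_rot': array([-5.79038806e-01, -3.08734646e+00,  1.93452461e-03]), 'force': array([-0.06380469, -0.15336725,  0.07981331]), 'ft_torque': array([-0.04178473, -0.0204415 ,  0.04076506]), 'finger_force': 0.0, 'finger_gap': 0.08552047018859592} 0.011
scene [[433.7744584586467, 0.0, 315.5965964233467], [0.0, 433.7744584586467, 197.99873846506506], [0.0, 0.0, 1.0]] [[0.6126, -0.451, 0.6491, 1.2638], [0.7901, 0.3696, -0.4889, -0.4211], [-0.0194, 0.8124, 0.5828, 0.7037], [0.0, 0.0, 0.0, 1.0]] dict_keys(['frame', 'camera_matrix', 'cam_to_world'])
amp [(0.9, [234, 166, 114, 97])]
lever_knob [(0.46, [274, 185, 7, 15])]
start_top [(0.55, [289, 201, 18, 
[... 169 characters left out ...]
(0.36, [290, 169, 17, 6])]
key_front []
key_back [(0.62, [330, 228, 20, 30])]
top [[488.01925505548985, 0.0, 322.4757884066816], [0.0, 488.01925505548985, 205.64007634500342], [0.0, 0.0, 1.0]] [[0.0199, 0.9981, -0.0588, 0.5287], [-0.9997, 0.0206, 0.0113, 0.0731], [0.0125, 0.0585, 0.9982, 0.9854], [0.0, 0.0, 0.0, 1.0]] dict_keys(['frame', 'camera_matrix', 'cam_to_world'])
amp [(0.81, [244, 163, 162, 141])]
lever_knob [(0.55, [336, 240, 11, 11])]
start_top [(0.73, [277, 261, 16, 15])]
collar [(0.59, [331, 187, 20, 23])]
soundbox [(0.68, [395, 166, 39, 34])]
elbow [(0.8, [167, 240, 48, 66])]
key_front [(0.89, [335, 272, 51, 32])]
key_back [(0.82, [275, 145, 52, 38]), (0.57, [167, 240, 45, 66])]
```

```bash
python3 - <<'E'
import cv2
a=cv2.imread("pics/top0.png")[125:325,150:450];cv2.imwrite("pics/topc.png",cv2.resize(a,None,fx=2.6,fy=2.6,interpolation=cv2.INTER_CUBIC))
a=cv2.imread("pics/scene0.png")[100:310,200:400];cv2.imwrite("pics/scenec.png",cv2.resize(a,None,fx=2.8,fy=2.8,interpolation=cv2.INTER_CUBIC))
E
```

```text
(no output)
```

View pics/topc.png

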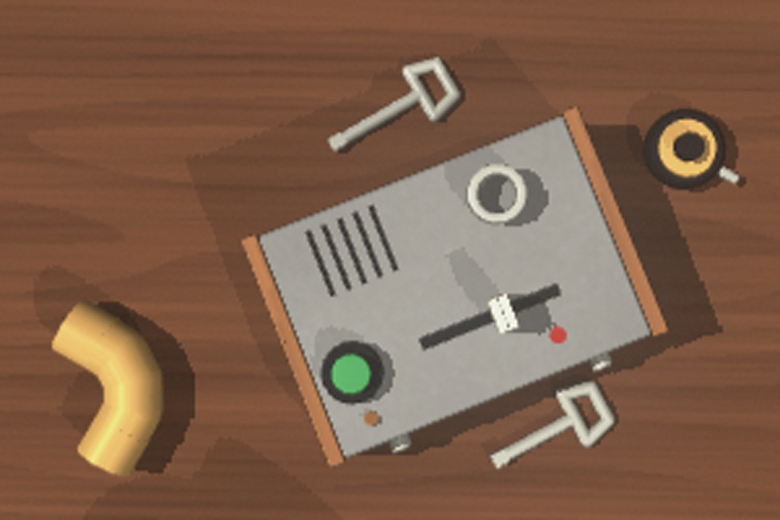

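View pics/scenec.png

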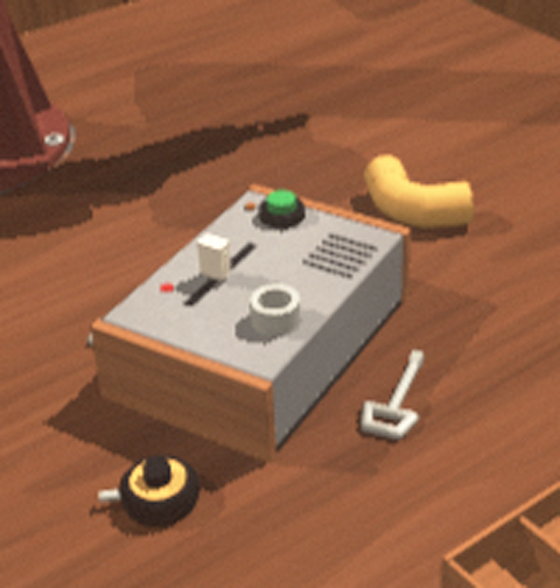

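```bash
cat > h.py <<'E'
import numpy as np,cv2
from cell import *
def ray(c,u,v,z):
    K=c["camera_matrix"];T=c["cam_to_world"]
    d=T[:3,:3]@np.array([(u-K[0,2])/K[0,0],-(v-K[1,2])/K[1,1],-1]);o=T[:3,3]
    return (o+d*(z-o[2])/d[2])
def cent(c,lo,hi,box):
    hsv=cv2.cvtColor(c["frame"],cv2.COLOR_RGB2HSV);m=cv2.inRange(hsv,lo,hi)
    x0,y0,x1,y1=box;k=np.zeros_like(m);k[y0:y1,x0:x1]=m[y0:y1,x0:x1]
    v,u=np.nonzero(k);return u.mean()+0.,v.mean()+0.,len(u)
def amp2w(P,p): # P=(x,y,th)
    c,s=np.cos(P[2]),np.sin(P[2]);return np.array([P[0]+c*p[0]-s*p[1],P[1]+s*p[0]+c*p[1]])
E
python3 - <<'E'
from h import *
c=capture("top")
f=lambda a,b:(150+(a+.5)/2.6-.5,125+(b+.5)/2.6-.5)
obs=[];mod=[]
for p,m in [((575,107),(87,-130)),((665,330),(-87,-130)),((335,465),(-87,130)),((245,238),(87,130))]:
    obs.append(ray(c,*f(*p),.08)[:2]);mod.append(m)
g=cent(c,(50,80,60),(75,255,255),(260,250,310,290));r=cent(c,(0,170,120),(6,255,255),(350,235,380,265))
print(g,r)
obs.append(ray(c,*g[:2],.102)[:2]);mod.append((-30,90))
obs.append(ray(c,*r[:2],.08)[:2]);mod.append((-60,-55))
obs=np.array(obs);mod=np.array(mod)/1000
A=mod-mod.mean(0);B=obs-obs.mean(0)
th=np.arctan2((A[:,0]*B[:,1]-A[:,1]*B[:,0]).sum(),(A*B).sum());R=np.array([[np.cos(th),-np.sin(th)],[np.sin(th),np.cos(th)]])
t=obs.mean(0)-R@mod.mean(0);P=(*t,th);print("amp",P)
print(np.round((obs-(mod@R.T+t))*1000,1).tolist())
# knob top centre
print(masks_of("top","lever_knob")[0]["rect"])
k=masks_of("top","lever_knob")[0]["region"];v,u=np.nonzero(k)
w=ray(c,u.mean(),v.mean(),.115)[:2];print("knob",w,(R.T@(w-t))*1000,"slide",(R.T@(w-t))[1]*1000+55)
for s in(0,16,32,48,80):print(s,amp2w(P,(-.03,-.055+s/1000)))
print("btn",amp2w(P,(-.03,.09)))
E
```

```text
(np.float64(284.49468085106383), np.float64(268.3191489361702), 188) (np.float64(nan), np.float64(nan), 0)
amp (np.float64(nan), np.float64(nan), np.float64(nan))
[[nan, nan], [nan, nan], [nan, nan], [nan, nan], [nan, nan], [nan, nan]]h.py:10: RuntimeWarning: Mean of empty slice.
  v,u=np.nonzero(k);return u.mean()+0.,v.mean()+0.,len(u)
  ret = ret.dtype.type(ret / rcount)
Traceback (most recent call last):
IndexError: list index out of range
```

```bash
cat > fit.py <<'E'
from h import *
c=capture("top")
f=lambda a,b:(150+(a+.5)/2.6-.5,125+(b+.5)/2.6-.5)
obs=[];mod=[]
for p,m in [((575,107),(87,-130)),((665,330),(-87,-130)),((335,465),(-87,130)),((245,238),(87,130)),((558,335),(-60,-55))]:
    obs.append(ray(c,*f(*p),.08)[:2]);mod.append(m)
g=cent(c,(50,80,60),(75,255,255),(260,250,310,290))
obs.append(ray(c,*g[:2],.102)[:2]);mod.append((-30,90))
obs=np.array(obs);mod=np.array(mod)/1000
A=mod-mod.mean(0);B=obs-obs.mean(0)
th=np.arctan2((A[:,0]*B[:,1]-A[:,1]*B[:,0]).sum(),(A*B).sum());R=np.array([[np.cos(th),-np.sin(th)],[np.sin(th),np.cos(th)]])
t=obs.mean(0)-R@mod.mean(0);P=(*t,th);print("amp",P)
print(np.round((obs-(mod@R.T+t))*1000,1).tolist())
k=cent(c,(0,0,205),(180,60,255),(325,230,365,260));print(k)
w=ray(c,*k[:2],.115)[:2];print("knob",w,(R.T@(w-t))*1000,"slide",(R.T@(w-t))[1]*1000+55)
for s in(0,16,32,48,80):print(s,amp2w(P,(-.03,-.055+s/1000)))
print("btn",amp2w(P,(-.03,.09)))
E
python3 fit.py
```

```text
amp (np.float64(0.5293536115419175), np.float64(0.05753367231218892), np.float64(0.4009731790246531))
[[-1.8, 2.1], [-0.1, 3.6], [2.0, -3.3], [0.7, -3.2], [-0.7, 0.3], [-0.1, 0.5]]
(np.float64(343.0851063829787), np.float64(245.22340425531914), 94)
knob [0.51020721 0.02521962] [-30.24038115 -22.27783105] slide 32.7221689491697
0 [ 0.52320046 -0.00481325]
16 [0.51695543 0.00991766]
32 [0.5107104  0.02464856]
48 [0.50446537 0.03937947]
80 [0.4919753  0.06884128]
btn [0.46660486 0.12868558]
```

```bash
cat > go.py <<'E'
# usage: go.py ampx ampy z(tcp)  [P override]; prints needed shift shares & turn shares, tool x along amp y
import sys
from h import *
from scipy.spatial.transform import Rotation as Ro
P=(0.52935,0.05753,0.401)
s=state();R=Ro.from_rotvec(s["tool_rot"]).as_matrix();p=s["position"]
c,n=np.cos(P[2]),np.sin(P[2])
X=np.array([-n,c,0]);Z=np.array([0,0,-1.]);G=np.column_stack([X,np.cross(Z,X),Z])
d=p[:2]-np.array(P[:2]);print("t",round(s["t"],3),"amp xy",round(c*d[0]+n*d[1],4),round(-n*d[0]+c*d[1],4),"z",round(p[2],4),"F amp",np.round([c*s["force"][0]+n*s["force"][1],-n*s["force"][0]+c*s["force"][1],s["force"][2]],2),"j6",np.round(s["joint_pos"][[0,5]],2))
if len(sys.argv)>3:
    a=list(map(float,sys.argv[1:4]));w=np.array([*amp2w(P,a[:2]),a[2]])
    print("shift",np.round(R.T@(w-p)/.15,4),"turn",np.round(Ro.from_matrix(R.T@G).as_rotvec()/np.pi,4))
E
python3 go.py -.03 .02 .18
```

```text
t 1.05 amp xy -0.1437 0.5299 z 0.2423 F amp [ 0.39  0.42 -0.13] j6 [1.06 1.43]
shift [-2.9138 -1.9076  0.4156] turn [0.     0.     0.2543]
```

Call:
{"fn": "drive_tool", "kwargs": {"steps": [[-0.97, -0.64, 0, 0, 0, 0.2543, 1], [-0.97, -0.64, 0, 0, 0, 0.2543, 1], [-0.97, -0.64, 0, 0, 0, 0.2543, 1], [-0.97, -0.64, 0, 0, 0, 0.2543, 1], [-0.97, -0.64, 0, 0, 0, 0.2543, 1]], "squeeze": 20}}

```text
t: 1.68
position: [0.2916, 0.3465, 0.2425]
tool_rot: [1.741, 2.615, 0.001]
force: [-0.2, -0.7, 0.1]
finger_gap: 0.0001
finger_force: 0.0
```

```bash
python3 go.py -.03 .02 .18
```

```text
t 1.675 amp xy -0.1061 0.3589 z 0.2425 F amp [-0.44 -0.56  0.05] j6 [0.71 1.88]
shift [-2.2564  0.5189  0.4164] turn [ 0.0001 -0.     -0.0017]
```

Call:
{"fn": "drive_tool", "kwargs": {"steps": [[-1, 0.5, 0, 0, 0, 0, 1], [-1, 0.5, 0, 0, 0, 0, 1], [-1, 0.5, 0, 0, 0, 0, 1]]}}

```text
t: 2.05
position: [0.4204, 0.2367, 0.2424]
tool_rot: [1.735, 2.618, 0.001]
force: [0.4, 0.3, -0.2]
finger_gap: -0.0001
finger_force: 0.0
```

Call:
{"fn": "drive_tool", "kwargs": {"steps": [[-1, 0, 0.2, 0, 0, 0, 1], [-1, 0, 0.2, 0, 0, 0, 1], [-1, 0, 0.2, 0, 0, 0, 1]]}}

```text
t: 2.42
position: [0.4779, 0.0975, 0.2117]
tool_rot: [-1.738, -2.617, 0.001]
force: [0.1, 0.9, 0.8]
finger_gap: -0.0001
finger_force: 0.0
```

```bash
python3 go.py -.03 .02 .107; python3 - <<'E'
from h import *
c=capture("top");a=c["frame"][180:310,230:400,::-1];b=capture("scene")["frame"][110:260,220:360,::-1]
a=cv2.resize(a,None,fx=3,fy=3,interpolation=2);b=cv2.resize(b,None,fy=390/150,fx=390/150,interpolation=2);b=b[:390,:288]
cv2.imwrite("pics/a.png",np.hstack([a,b]))
E
```

```text
t 2.425 amp xy -0.0317 0.0569 z 0.2117 F amp [0.45 0.74 0.77] j6 [0.05 1.22]
shift [-0.2455  0.0126  0.6982] turn [-0.0002  0.0001 -0.0008]
```

View pics/a.png

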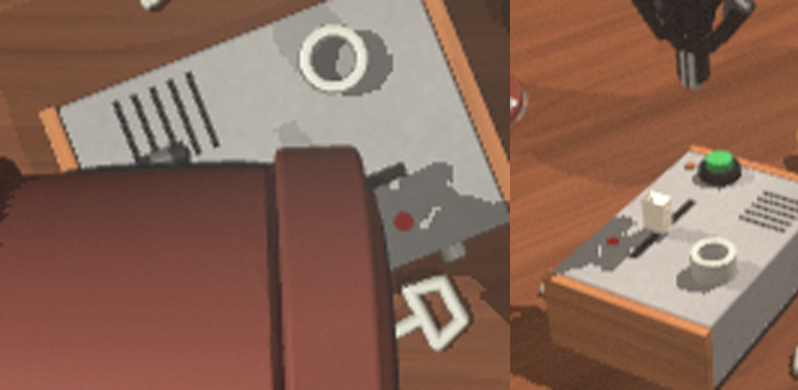

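Call:
{"fn": "drive_tool", "kwargs": {"steps": [[-0.2455, 0.0126, 0.2, 0, 0, 0, 1], [-0.2455, 0.0126, 0.5, 0, 0, 0, 1], [-0.2455, 0.0126, 0.69, 0, 0, 0, 1], [-0.2455, 0.0126, 0.7, 0, 0, 0, 1], [-0.2455, 0.0126, 0.7, 0, 0, 0, 1]]}}

```text
t: 3.15
position: [0.4939, 0.0676, 0.1084]
tool_rot: [1.733, 2.619, 0.001]
force: [0.2, -0.4, -0.1]
finger_gap: 0.0002
finger_force: 0.0
```

```bash
python3 go.py -.03 0 .107; python3 - <<'E'
from h import *
b=capture("scene")["frame"][150:230,240:340,::-1]
cv2.imwrite("pics/b.png",cv2.resize(b,None,fx=6,fy=6,interpolation=2))
E
```

```text
t 3.15 amp xy -0.0287 0.0231 z 0.1084 F amp [ 0.02 -0.4  -0.07] j6 [-0.01  1.16]
shift [-0.1539 -0.0087  0.0091] turn [0.0003 0.0001 0.0002]
```

View pics/b.png

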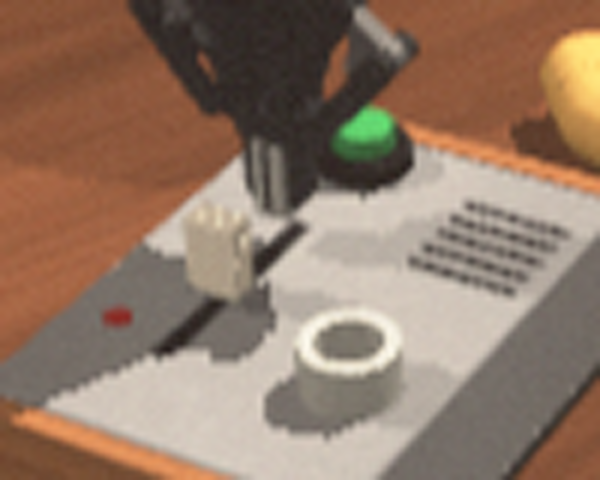

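Call:
{"fn": "drive_tool", "kwargs": {"steps": [[-0.05, -0.008, 0.01, 0, 0, 0, 1], [-0.1, -0.008, 0.01, 0, 0, 0, 1], [-0.15, -0.008, 0.01, 0, 0, 0, 1], [-0.17, -0.008, 0.01, 0, 0, 0, 1], [-0.185, -0.008, 0.01, 0, 0, 0, 1]]}}

```text
t: 3.82
position: [0.5031, 0.0408, 0.1058]
tool_rot: [-1.735, -2.619, -0.0]
force: [-1.4, 2.9, 2.1]
finger_gap: 0.0001
finger_force: 1.5
```

```bash
python3 go.py -.03 -.034 .107
```

```text
t 3.825 amp xy -0.0307 -0.0051 z 0.1058 F amp [-0.1   3.23  2.12] j6 [-0.06  1.11]
shift [-0.1924  0.0047 -0.0082] turn [-0.     -0.0001 -0.0001]
```

Call:
{"fn": "drive_tool", "kwargs": {"steps": [[-0.015, 0, 0, 0, 0, 0, 1], [-0.03, 0, 0, 0, 0, 0, 1]]}}

```text
t: 4.08
position: [0.5046, 0.0372, 0.1058]
tool_rot: [-1.733, -2.619, -0.0]
force: [-1.0, 2.5, 1.9]
finger_gap: 0.0
finger_force: 1.5
```

```bash
python3 go.py -.03 -.034 .107
```

```text
t 4.075 amp xy -0.0307 -0.0091 z 0.1058 F amp [0.1  2.66 1.87] j6 [-0.07  1.1 ]
shift [-0.1661  0.0046 -0.0081] turn [-0.     -0.0002  0.0002]
```

Call:
{"fn": "drive_tool", "kwargs": {"steps": [[-0.03, 0, 0, 0, 0, 0, 1], [-0.06, 0, 0, 0, 0, 0, 1], [-0.09, 0, 0, 0, 0, 0, 1], [-0.11, 0, 0, 0, 0, 0, 1], [-0.11, 0, 0, 0, 0, 0, 1]]}}

```text
t: 4.7
position: [0.5115, 0.0212, 0.1058]
tool_rot: [1.735, 2.619, -0.001]
force: [0.3, 0.7, 0.3]
finger_gap: 0.0001
finger_force: 0.1
```

```bash
python3 go.py -.03 -.034 .107
```

```text
t 4.7 amp xy -0.0306 -0.0265 z 0.1058 F amp [0.51 0.55 0.28] j6 [-0.1   1.07]
shift [-0.0501  0.004  -0.008 ] turn [-0.      0.0002 -0.0001]
```

Call:
{"fn": "drive_tool", "kwargs": {"steps": [[-0.02, 0, 0, 0, 0, 0, 1], [-0.04, 0, 0, 0, 0, 0, 1], [-0.055, 0, 0, 0, 0, 0, 1], [-0.055, 0, 0, 0, 0, 0, 1]]}}

```text
t: 5.2
position: [0.5146, 0.0138, 0.1058]
tool_rot: [1.735, 2.619, -0.0]
force: [-0.2, 0.7, -0.2]
finger_gap: -0.0
finger_force: 0.0
```

```bash
python3 go.py -.03 -.034 .107
```

```text
t 5.2 amp xy -0.0306 -0.0345 z 0.1058 F amp [ 0.11  0.74 -0.18] j6 [-0.12  1.05]
shift [ 0.0034  0.0042 -0.0079] turn [ 0.      0.0001 -0.0001]
```

Call:
{"fn": "drive_tool", "kwargs": {"steps": [[-0.007, 0, 0, 0, 0, 0, 1], [-0.015, 0, 0, 0, 0, 0, 1], [-0.015, 0, 0, 0, 0, 0, 1]]}}

```text
t: 5.58
position: [0.5154, 0.012, 0.1058]
tool_rot: [1.735, 2.619, 0.0]
force: [0.2, 0.5, -0.3]
finger_gap: -0.0001
finger_force: 0.0
```

```bash
python3 go.py -.03 -.034 .107; python3 - <<'E'
from h import *
b=capture("scene")["frame"][150:230,240:340,::-1]
cv2.imwrite("pics/c.png",cv2.resize(b,None,fx=6,fy=6,interpolation=2))
E
```

```text
t 5.575 amp xy -0.0306 -0.0365 z 0.1058 F amp [ 0.34  0.37 -0.32] j6 [-0.12  1.05]
shift [ 0.0167  0.0041 -0.0079] turn [ 0.  0. -0.]
```

View pics/c.png

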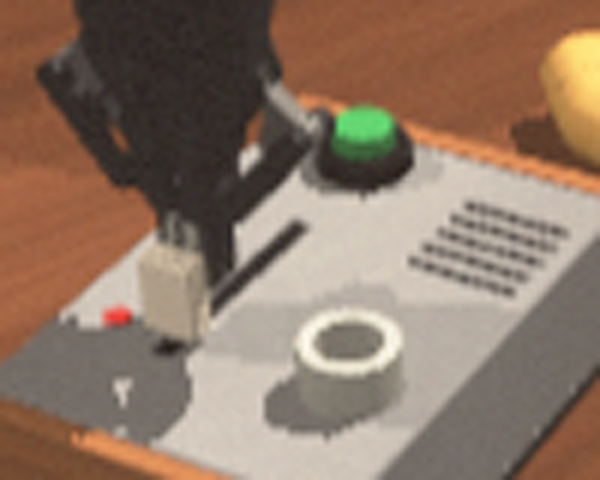

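Call:
{"fn": "drive_tool", "kwargs": {"steps": [[0.1, 0, 0, 0, 0, 0, 1], [0.1, 0, -0.2, 0, 0, 0, 1], [0.1, 0, -0.4, 0, 0, 0, 1], [0.0, 0, -0.4, 0, 0, 0, 1], [-0.3, 0, -0.4, 0, 0, 0, 1]]}}

```text
t: 6.25
position: [0.5326, -0.0284, 0.1656]
tool_rot: [-1.73, -2.622, -0.0]
force: [1.0, -0.7, -0.4]
finger_gap: 0.0
finger_force: 0.0
```

```bash
python3 go.py -.03 -.09 .107
```

```text
t 6.25 amp xy -0.0305 -0.0803 z 0.1656 F amp [ 0.64 -0.99 -0.43] j6 [-0.19  0.98]
shift [-0.0646  0.0034  0.3909] turn [ 0.     -0.0002  0.001 ]
```

Call:
{"fn": "drive_tool", "kwargs": {"steps": [[-0.06, 0.004, 0, 0, 0, 0, 1], [-0.06, 0.004, 0.2, 0, 0, 0, 1], [-0.06, 0.004, 0.38, 0, 0, 0, 1], [-0.06, 0.004, 0.39, 0, 0, 0, 1], [-0.06, 0.004, 0.39, 0, 0, 0, 1]]}}

```text
t: 6.88
position: [0.537, -0.0372, 0.1076]
tool_rot: [-1.734, -2.619, -0.0]
force: [0.4, 0.5, -0.3]
finger_gap: 0.0001
finger_force: 0.0
```

```bash
python3 go.py -.03 -.074 .107; python3 - <<'E'
from h import *
b=capture("scene")["frame"][150:230,240:340,::-1]
cv2.imwrite("pics/d.png",cv2.resize(b,None,fx=6,fy=6,interpolation=2))
E
```

```text
t 6.875 amp xy -0.0299 -0.0902 z 0.1076 F amp [ 0.55  0.31 -0.26] j6 [-0.21  0.96]
shift [ 0.1079 -0.0007  0.0043] turn [-0.     -0.0001  0.0001]
```

View pics/d.png

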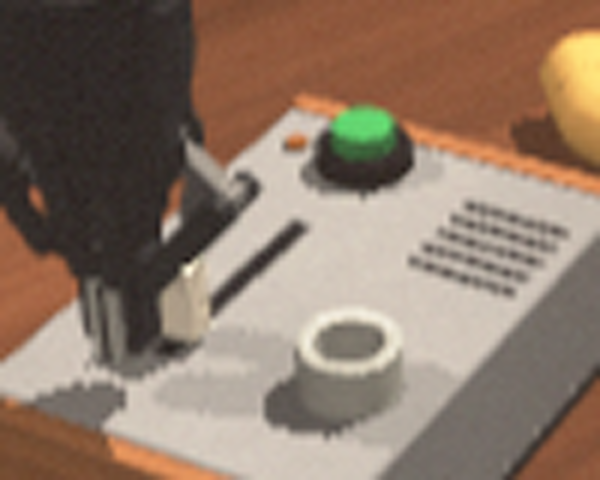

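Call:
{"fn": "drive_tool", "kwargs": {"steps": [[0.03, 0, 0, 0, 0, 0, 1], [0.06, 0, 0, 0, 0, 0, 1], [0.08, 0, 0, 0, 0, 0, 1], [0.095, 0, 0, 0, 0, 0, 1], [0.095, 0, 0, 0, 0, 0, 1]]}}

```text
t: 7.55
position: [0.5314, -0.0242, 0.1073]
tool_rot: [-1.734, -2.62, 0.0]
force: [0.3, 0.3, 0.4]
finger_gap: -0.0002
finger_force: 0.0
```

Call:
{"fn": "drive_tool", "kwargs": {"steps": [[0.01, 0, 0, 0, 0, 0, 1], [0.01, 0, 0, 0, 0, 0, 1]]}}

```text
t: 7.8
position: [0.5308, -0.0229, 0.1073]
tool_rot: [-1.734, -2.619, 0.0]
force: [0.1, 0.2, -0.0]
finger_gap: 0.0001
finger_force: 0.0
```

```bash
python3 go.py
```

```text
t 7.8 amp xy -0.0301 -0.0746 z 0.1073 F amp [ 0.15  0.2  -0.01] j6 [-0.18  0.99]
```

Call:
{"fn": "drive_tool", "kwargs": {"steps": [[0.01, 0, 0, 0, 0, 0, 1], [0.01, 0, 0, 0, 0, 0, 1]]}}

```text
t: 8.05
position: [0.5302, -0.0215, 0.1073]
tool_rot: [-1.734, -2.619, 0.0]
force: [-0.7, 0.4, -0.5]
finger_gap: 0.0
finger_force: 0.0
```

```bash
python3 go.py
```

```text
t 8.05 amp xy -0.03 -0.0731 z 0.1073 F amp [-0.53  0.67 -0.46] j6 [-0.18  0.99]
```

Call:
{"fn": "drive_tool", "kwargs": {"steps": [[0.01, 0, 0, 0, 0, 0, 1], [0.01, 0, 0, 0, 0, 0, 1]]}}

```text
t: 8.3
position: [0.5299, -0.0206, 0.1073]
tool_rot: [1.734, 2.619, -0.001]
force: [1.1, -3.3, -1.0]
finger_gap: -0.0001
finger_force: 1.7
```

```bash
python3 go.py
```

```text
t 8.3 amp xy -0.03 -0.0721 z 0.1073 F amp [-0.27 -3.51 -0.97] j6 [-0.18  0.99]
```

Call:
{"fn": "drive_tool", "kwargs": {"steps": [[0.015, 0, 0, 0, 0, 0, 1], [0.03, 0, 0, 0, 0, 0, 1], [0.045, 0, 0, 0, 0, 0, 1], [0.06, 0, 0, 0, 0, 0, 1], [0.07, 0, 0, 0, 0, 0, 1]]}}

```text
t: 8.93
position: [0.5253, -0.0101, 0.1073]
tool_rot: [-1.734, -2.619, -0.0]
force: [-0.4, 0.7, -0.8]
finger_gap: 0.0
finger_force: 0.0
```

```bash
python3 go.py
```

```text
t 8.925 amp xy -0.0301 -0.0606 z 0.1073 F amp [-0.08  0.77 -0.75] j6 [-0.16  1.01]
```

Call:
{"fn": "drive_tool", "kwargs": {"steps": [[0.02, 0, 0, 0, 0, 0, 1], [0.04, 0, 0, 0, 0, 0, 1], [0.06, 0, 0, 0, 0, 0, 1], [0.08, 0, 0, 0, 0, 0, 1], [0.08, 0, 0, 0, 0, 0, 1]]}}

```text
t: 9.55
position: [0.5206, 0.0011, 0.1073]
tool_rot: [-1.733, -2.619, -0.001]
force: [0.1, -0.0, 0.5]
finger_gap: -0.0002
finger_force: 0.0
```

```bash
python3 go.py
```

```text
t 9.55 amp xy -0.03 -0.0485 z 0.1073 F amp [ 0.09 -0.07  0.47] j6 [-0.14  1.03]
```

Call:
{"fn": "drive_tool", "kwargs": {"steps": [[0.01, 0, 0, 0, 0, 0, 1], [0.02, 0, 0, 0, 0, 0, 1], [0.025, 0, 0, 0, 0, 0, 1], [0.025, 0, 0, 0, 0, 0, 1]]}}

```text
t: 10.05
position: [0.5194, 0.004, 0.1073]
tool_rot: [-1.734, -2.619, -0.0]
force: [-0.2, -0.3, -0.8]
finger_gap: 0.0001
finger_force: 0.0
```

```bash
cat > look.py <<'E'
from h import *
import sys
P=(0.52935,0.05753,0.401)
c=capture("scene");b=c["frame"][150:230,240:340,::-1];b=cv2.resize(b,None,fx=6,fy=6,interpolation=2)
T=np.linalg.inv(c["cam_to_world"]);K=c["camera_matrix"]
def pj(p):
    q=T[:3,:3]@p+T[:3,3];return np.array([K[0,0]*q[0]/-q[2]+K[0,2],-K[1,1]*q[1]/-q[2]+K[1,2]])
# outline of the back (+x) face and button face top edge for each slide
for s,col in((.016,(255,0,0)),(.032,(0,160,0)),(.048,(0,0,255))):
    pts=[pj(np.array([*amp2w(P,(-.018,-.055+s+dy)),z])) for dy,z in((-.007,.120),(.007,.120),(.007,.088),(-.007,.088))]
    cv2.polylines(b,[np.int32([(q-[240,150]+.5)*6 for q in pts])],True,col,1)
cv2.imwrite(sys.argv[1],b)
E
python3 go.py; python3 look.py pics/e.png
```

```text
t 10.05 amp xy -0.03 -0.0454 z 0.1073 F amp [-0.31 -0.24 -0.83] j6 [-0.13  1.04]
```

View pics/e.png

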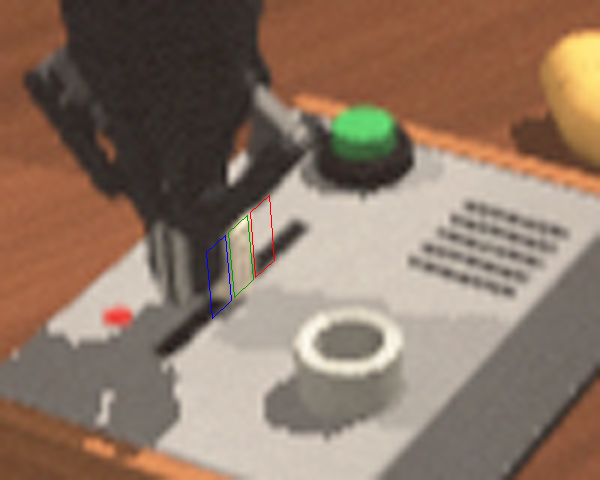

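The knob (about (241,257) in the crop) sits in the green outline, so it is in the second click with a gap to the finger. The next push takes it to the third.

Call:
{"fn": "drive_tool", "kwargs": {"steps": [[0.02, 0, 0, 0, 0, 0, 1], [0.035, 0, 0, 0, 0, 0, 1], [0.05, 0, 0, 0, 0, 0, 1], [0.065, 0, 0, 0, 0, 0, 1], [0.065, 0, 0, 0, 0, 0, 1]]}}

```text
t: 10.72
position: [0.5154, 0.0135, 0.1073]
tool_rot: [-1.734, -2.619, -0.001]
force: [0.4, 0.0, 0.1]
finger_gap: 0.0
finger_force: 0.0
```

Call:
{"fn": "drive_tool", "kwargs": {"steps": [[0.01, 0, 0, 0, 0, 0, 1], [0.02, 0, 0, 0, 0, 0, 1], [0.02, 0, 0, 0, 0, 0, 1]]}}

```text
t: 11.1
position: [0.5144, 0.016, 0.1073]
tool_rot: [-1.734, -2.619, -0.001]
force: [0.2, -0.2, 0.8]
finger_gap: 0.0
finger_force: 0.0
```

```bash
python3 go.py
```

```text
t 11.1 amp xy -0.03 -0.0323 z 0.1073 F amp [ 0.09 -0.21  0.78] j6 [-0.11  1.06]
```

Call:
{"fn": "drive_tool", "kwargs": {"steps": [[0.007, 0, 0, 0, 0, 0, 1], [0.007, 0, 0, 0, 0, 0, 1]]}}

```text
t: 11.35
position: [0.514, 0.0168, 0.1073]
tool_rot: [-1.734, -2.619, -0.0]
force: [-0.6, -0.6, -0.9]
finger_gap: -0.0001
finger_force: 0.0
```

```bash
python3 go.py;python3 look.py pics/f.png
```

```text
t 11.35 amp xy -0.03 -0.0315 z 0.1073 F amp [-0.81 -0.28 -0.88] j6 [-0.11  1.06]
```

View pics/f.png

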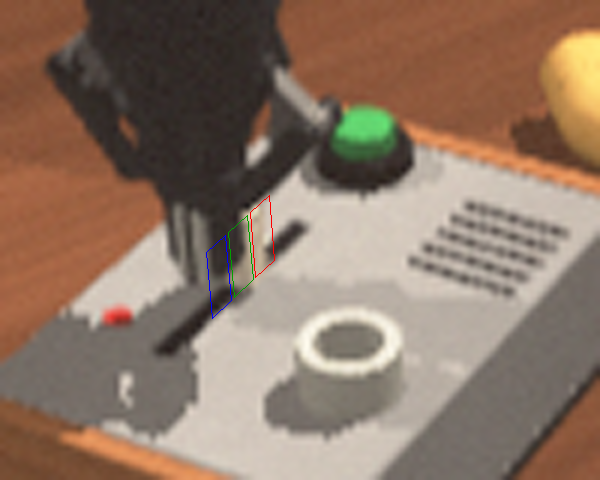

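```bash
cat > meas.py <<'E'
# slide estimate: back face brightness along slide near upper part of knob (background there: finger/slot/grey top)
from h import *
P=(0.52935,0.05753,0.401)
c=capture("scene");im=c["frame"].astype(np.float32)
T=np.linalg.inv(c["cam_to_world"]);K=c["camera_matrix"]
def pj(p):
    q=T[:3,:3]@p+T[:3,3];return K[0,0]*q[0]/-q[2]+K[0,2],-K[1,1]*q[1]/-q[2]+K[1,2]
o=[]
for s in np.arange(.02,.064,.003):
    v=np.mean([cv2.getRectSubPix(im,(1,1),pj(np.array([*amp2w(P,(-.018,-.055+s)),z])))[0,0] for z in np.arange(.096,.116,.004)],0)
    o.append((int(round(s*1000)),int(v[0]),int(v[0]-v[2])))
print(o)
E
python3 meas.py
```

```text
[(20, 67, 12), (23, 79, 15), (26, 86, 16), (29, 87, 16), (32, 101, 19), (35, 131, 26), (38, 177, 38), (41, 189, 40), (44, 192, 41), (47, 192, 40), (50, 188, 30), (53, 187, 22), (56, 184, 21), (59, 183, 20), (62, 185, 20)]
```

Call:
{"fn": "drive_tool", "kwargs": {"steps": [[0.007, 0, 0, 0, 0, 0, 1], [0.007, 0, 0, 0, 0, 0, 1]]}}

```text
t: 11.7
position: [0.5136, 0.0177, 0.1073]
tool_rot: [-1.734, -2.619, 0.0]
force: [0.4, -0.4, -0.1]
finger_gap: -0.0004
finger_force: 0.0
```

```bash
python3 go.py;python3 meas.py
```

```text
t 11.7 amp xy -0.0301 -0.0305 z 0.1073 F amp [ 0.24 -0.51 -0.11] j6 [-0.11  1.06]
[(20, 60, 10), (23, 62, 11), (26, 72, 13), (29, 81, 15), (32, 94, 18), (35, 117, 23), (38, 154, 32), (41, 164, 35), (44, 180, 38), (47, 189, 40), (50, 191, 41), (53, 189, 38), (56, 192, 32), (59, 186, 24), (62, 185, 21)]
```

Call:
{"fn": "drive_tool", "kwargs": {"steps": [[-0.1, 0, 0, 0, 0, 0, 1], [-0.1, 0, -0.2, 0, 0, 0, 1], [-0.1, 0, -0.5, 0, 0, 0, 1], [-0.1, 0, -0.5, 0, 0, 0, 1]]}}

```text
t: 12.25
position: [0.5221, 0.0027, 0.1854]
tool_rot: [1.732, 2.614, 0.004]
force: [-0.3, 0.9, -0.1]
finger_gap: 0.0
finger_force: 0.0
```

```bash
python3 go.py -.03 .09 .18;python3 meas.py; python3 look.py pics/g.png
```

```text
t 12.25 amp xy -0.0281 -0.0477 z 0.1854 F amp [ 0.1   0.92 -0.05] j6 [-0.13  1.04]
shift [ 0.918  -0.0132  0.0328] turn [ 0.0016  0.001  -0.0001]
[(20, 137, 26), (23, 142, 29), (26, 152, 32), (29, 163, 36), (32, 170, 36), (35, 172, 36), (38, 174, 37), (41, 174, 37), (44, 185, 38), (47, 193, 41), (50, 191, 40), (53, 190, 38), (56, 194, 32), (59, 188, 25), (62, 186, 22)]
```

View pics/g.png

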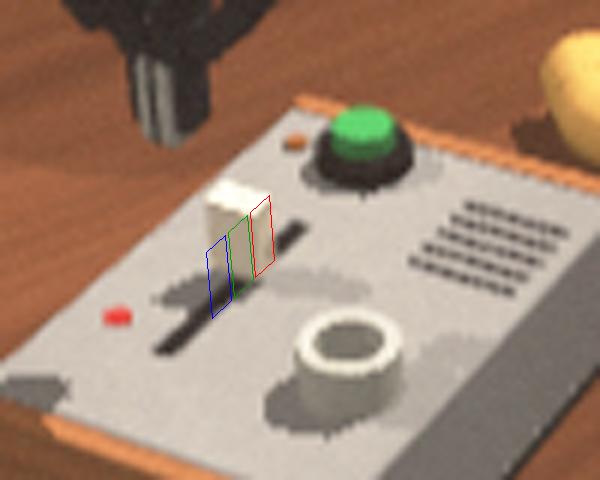

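Call:
{"fn": "drive_tool", "kwargs": {"steps": [[0.4, 0, 0, 0, 0, 0, 1], [0.8, 0, 0, 0, 0, 0, 1], [0.92, 0, 0.1, 0, 0, 0, 1], [0.92, 0, 0.3, 0, 0, 0, 1], [0.92, 0, 0.36, 0, 0, 0, 1]]}}

```text
t: 12.98
position: [0.4638, 0.1307, 0.126]
tool_rot: [-1.732, -2.617, 0.005]
force: [0.5, -0.3, -0.3]
finger_gap: 0.0001
finger_force: 0.0
```

```bash
python3 go.py -.03 .09 .115;python3 meas.py
```

```text
t 12.975 amp xy -0.0318 0.0929 z 0.126 F amp [ 0.38 -0.46 -0.3 ] j6 [0.12 1.29]
shift [-0.0195  0.0123  0.0731] turn [-0.0013 -0.0003  0.0002]
[(20, 136, 27), (23, 142, 30), (26, 152, 33), (29, 163, 36), (32, 170, 37), (35, 172, 37), (38, 172, 36), (41, 173, 37), (44, 185, 39), (47, 193, 40), (50, 192, 40), (53, 182, 38), (56, 159, 29), (59, 125, 19), (62, 109, 15)]
```

Call:
{"fn": "drive_tool", "kwargs": {"steps": [[-0.019, 0.012, 0.04, 0, 0, 0, 1], [-0.019, 0.012, 0.07, 0, 0, 0, 1], [-0.019, 0.012, 0.08, 0, 0, 0, 1], [-0.019, 0.012, 0.08, 0, 0, 0, 1]]}}

```text
t: 13.52
position: [0.4685, 0.1289, 0.1165]
tool_rot: [1.735, 2.619, 0.0]
force: [0.5, 0.8, -0.3]
finger_gap: 0.0003
finger_force: 0.0
```

Call:
{"fn": "drive_tool", "kwargs": {"steps": [[0, 0, 0.015, 0, 0, 0, 1], [0, 0, 0.015, 0, 0, 0, 1]]}}

```text
t: 13.78
position: [0.4683, 0.129, 0.114]
tool_rot: [-1.734, -2.619, 0.0]
force: [0.2, 0.4, 0.8]
finger_gap: 0.0001
finger_force: 0.0
```

```bash
python3 go.py -.03 .09 .108
```

```text
t 13.775 amp xy -0.0283 0.0896 z 0.114 F amp [0.34 0.24 0.76] j6 [0.12 1.29]
shift [ 0.0026 -0.0114  0.0401] turn [-0.     -0.      0.0001]
```

Call:
{"fn": "drive_tool", "kwargs": {"steps": [[0, 0, 0.015, 0, 0, 0, 1], [0, 0, 0.03, 0, 0, 0, 1], [0, 0, 0.035, 0, 0, 0, 1], [0, 0, 0.035, 0, 0, 0, 1]]}}

```text
t: 14.28
position: [0.4686, 0.129, 0.1089]
tool_rot: [1.734, 2.619, 0.0]
force: [0.5, 0.6, 3.8]
finger_gap: 0.0002
finger_force: 1.9
```

Call:
{"fn": "drive_tool", "kwargs": {"steps": [[0, 0, 0.008, 0, 0, 0, 1], [0, 0, 0.008, 0, 0, 0, 1]]}}

```text
t: 14.52
position: [0.4686, 0.129, 0.1077]
tool_rot: [1.734, 2.619, 0.0]
force: [-1.3, -0.0, 4.8]
finger_gap: 0.0
finger_force: 2.2
```

```bash
python3 go.py -.03 .09 .108
```

```text
t 14.525 amp xy -0.0281 0.0895 z 0.1077 F amp [-1.21  0.51  4.82] j6 [0.12 1.29]
shift [ 0.0031 -0.0129 -0.0021] turn [0.0001 0.     0.    ]
```

Call:
{"fn": "drive_tool", "kwargs": {"steps": [[0, 0, 0.006, 0, 0, 0, 1], [0, 0, 0.006, 0, 0, 0, 1]]}}

```text
t: 14.78
position: [0.4686, 0.129, 0.107]
tool_rot: [1.734, 2.619, 0.001]
force: [-0.6, -0.0, 8.1]
finger_gap: -0.0001
finger_force: 4.0
```

Call:
{"fn": "drive_tool", "kwargs": {"steps": [[0, 0, 0.005, 0, 0, 0, 1], [0, 0, 0.005, 0, 0, 0, 1]]}}

```text
t: 15.02
position: [0.4686, 0.129, 0.1068]
tool_rot: [1.734, 2.619, 0.001]
force: [-4.5, 0.3, 16.3]
finger_gap: -0.0003
finger_force: 8.4
```

Bottomed out, so the button is fully down. Now retreat.

Call:
{"fn": "drive_tool", "kwargs": {"steps": [[0, 0, -0.05, 0, 0, 0, 1], [0, 0, -0.3, 0, 0, 0, 1], [0, 0, -0.6, 0, 0, 0, 1], [0, 0, -0.9, 0, 0, 0, 1], [0, 0, -0.9, 0, 0, 0, 1]]}}

```text
t: 15.65
position: [0.47, 0.1291, 0.2437]
tool_rot: [1.732, 2.616, 0.005]
force: [0.5, -0.2, -0.4]
finger_gap: 0.0001
finger_force: 0.0
```

Call:
{"fn": "drive_tool", "kwargs": {"steps": [[0.9, 0, 0, 0, 0, 0, 1], [0.9, 0, 0, 0, 0, 0, 1], [0.9, 0, 0, 0, 0, 0, 1], [0.9, 0, 0, 0, 0, 0, 1], [0.9, 0, 0, 0, 0, 0, 1]]}}

```text
t: 16.27
position: [0.416, 0.2522, 0.2404]
tool_rot: [-1.736, -2.618, 0.002]
force: [1.3, 0.6, -0.6]
finger_gap: 0.0002
finger_force: 0.0
```

```bash
python3 go.py;python3 fit.py;python3 look.py pics/h.png
```

```text
t 16.275 amp xy -0.0284 0.2234 z 0.2404 F amp [ 1.45  0.06 -0.57] j6 [0.39 1.57]
amp (np.float64(0.5293996080113911), np.float64(0.057535069452634605), np.float64(0.4007824571835984))
[[-1.8, 2.2], [-0.1, 3.6], [1.9, -3.4], [0.6, -3.2], [-0.7, 0.3], [0.1, 0.5]]
(np.float64(334.65), np.float64(248.48), 100)
knob [0.50414076 0.04012446] [-30.04979187  -6.17646254] slide 48.823537455159
0 [ 0.52323457 -0.00481068]
16 [0.51699235 0.00992142]
32 [0.51075012 0.02465351]
48 [0.5045079  0.03938561]
80 [0.49202345 0.0688498 ]
btn [0.46666443 0.12869894]
```

View pics/h.png

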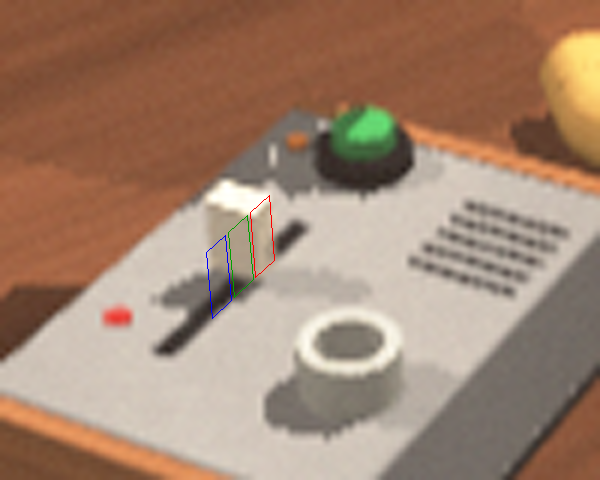

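The knob is in the third click (about 48.8 mm measured), the button (crop (365,130)) is up again, the amplifier and collar have not moved, and the arm is clear.

```bash
python3 -c "from cell import *;print(hand_in())"
```

```text
the job is handed in; nothing more can be done
None
```

I pushed the knob back to its stop, then on to the third click (48.8 mm measured against 48 mm). After that I pressed the green button fully down and released it, left the arm clear, and handed the job in at about 16 s; no verdict came back.

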